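# Wedge the rocking gauge housing

### The job

The black gauge housing rocks because one of its four feet is short of the bench: push the wedge along the bench, thin end first, under that short foot until it is snug and the rocking is gone, stopping before it jacks the housing up or shoves it along. Then press down firmly with the fingertips on top of the housing at the corner over that foot to prove that it no longer rocks, and draw clear. Only push and press: pick nothing up, and leave everything else on the bench where it is.

Things in the scene. Friction and masses are not known exactly. Their poses are not given: they have to be found in the camera images.
- housing: Gauge housing, about 3 kg, freestanding: black bakelite box 110 x 130 x 60 mm (x, y, z), top at 92 mm, on a steel plate 150 x 180 x 10 mm with its underside at 22 mm. Four round-ended feet, 16 mm across, at x +-60, y +-75 mm; the one at (+60, +75), far left from the robot, is short. Origin on the bench under its middle, z up; yaw within 0.3 rad of the robot's.
- short_foot (a point): Lowest point of the short foot, 9 mm above the bench while the housing stands level on the other three feet. The weight leans slightly to the opposite foot, so the housing rests level, but 4 to 6 N down on the short foot's corner starts it rocking.
- press_corner (a point): Where to press: point on the flat bakelite top, 92 mm above the bench, 12 mm inside both edges of the corner over the short foot. More than 7 N is needed, up to 25 N is safe. Only the dial (72 mm across, 4 mm proud, middle of the top) stands higher.
- wedge: Aluminium wedge, about 0.2 kg, loose on the bench left of the housing, pointing within 0.22 rad and 15 mm at the short foot. 150 x 44 mm; origin at the middle of its underside, x towards the thin end, z up. Top: 2 mm high at x = +75, rising straight to 20 mm at x = -55 mm; then a square heel 30 mm high. It slides with 1 to 2 N and stays where it is left.
- wedge_heel (a point): Middle of the heel's flat upright back face (44 mm wide, 30 mm high), 15 mm above the bench, at the wedge's x = -75 mm: the face to push on.
- wedge_snug (a point): Point on the wedge's sloping top at its x = +24 mm, where it is 9 mm high: the wedge is snug when the short foot stands here. Some 5 N beyond the sliding force is snug; much more would jack the housing up or shove it.
- plug0: Bystander: slim knurled steel plug gauge standing upright, 30 mm across, 70 mm high; origin under its foot.
- plug1: Bystander: middle plug gauge, 34 mm across, 70 mm high; origin under its foot.
- plug2: Bystander: thick plug gauge, 38 mm across, 70 mm high; origin under its foot.
- elbow: Bystander: copper pipe elbow lying flat, legs about 65 mm, 28 mm high; origin on the bench near the bend.
- deadweight: Bystander: squat iron deadweight, 84 mm across, 66 mm high; origin under its middle.
- parallel: Bystander: flat steel parallel block 100 x 30 x 14 mm (not a wedge); origin under its middle.
- vee: Bystander: dark steel block 50 x 50 x 30 mm; origin under its middle.

How it is judged:
By the outcome, as a careful person would: the job done as asked, in the order asked, and still so for the second after the job is handed in, with the robot touching nothing.
It also fails if it takes over 58 s, if anything falls off the work surface, if the arm or the gripper's body presses on something with over 40 N, if the wrist force passes 120 N, or if a joint passes its speed limit or range.

### The arm

A 6-joint arm with a two-finger parallel gripper is mounted at the origin on the work surface. World frame = base frame: x ahead of the robot, y to its left, z up, the work surface at z = 0. Lengths are in m, angles in rad, forces in N, time in s.
With the tool pointing down it reaches from about 0.325 to 0.9 m from the base axis. Payload 3.5 kg.
Tool frame: the origin (TCP) lies at the very end of the fingers, on their centre line; the grasp point (between the pads) lies 19 mm behind it (manip.pinch_z is the distance from the TCP to the grasp point, in m); z points along the fingers, y is the direction in which the jaws open and shut (so a half turn about z gives the same grasp; the last joint's range is limited). The gripper opens to 85 mm and grips with 20 to 120 N. Pads are 22 mm wide; open, the fingers measure 114 mm over their backs; the gripper's body (76 mm by 85 mm) begins 54 mm behind the grasp point. The pads swing forward as they close: fully open they stand 13 mm farther back than shut.
Start: joints at [1.189, 0.276, -0.026, 1.268, 0, 1.467], TCP at [0.172, 0.601, 0.231] pointing down, gripper open.
Joint ranges: [-3.12, 3.12], [-0.85, 1.88], [-1.08, 1.24], [-1.95, 2.15], [-1.57, 1.53], [-3.14, 3.14]. Speed limits (rad/s): [2.57, 2.57, 3.14, 3.14, 3.14, 3.14].

### API

Orientations are given as a rotation vector (axis times angle).
In Python, from bench import manip gives the robot as it stands.
- The arm moves only by the tool play_rows, never from a script. Its argument "commands" is a list of rows, each an object with "xyz": the shift along the world's x, y, z in mm, a list of three; "turn": the turn about the world's z in rad; "grip": the finger opening in mm, from 0 to 85.4. In form: [{"xyz": [tx, ty, tz], "turn": turn, "grip": grip}, ...]. A call has 1 to 20 rows; each row shifts and turns the commanded pose from where the row before left it; what a row does not reach is not made up. A row lasts 1/12 s, in which the tool goes at most 41.7 mm and 7.16 degrees, less where a joint would pass 70% of its speed; a pose out of reach is approached as far as the arm can. A call is refused whole if a number of a shift passes 41.7 or a number of a turn 0.125, either way. A call with a gripper value outside its range is refused whole. The fingers move at their own pace and stop on an object; "squeeze" is the grip in N (left out, the last holds). Time passes only in rows, so rows that do not move let the fingers close. It gives the time, the measured TCP pose, the force and the opening at its end, in the units of the state.
- manip.read_state(): the state, without advancing time (a new reading comes with each control period).
- manip.capture(name): name is "side" or "top" or "wrist"; returns a dict with "image" (480x640x3 uint8, red, green, blue), "camera_matrix" (3x3 intrinsics, pixels), "world_to_cam" (4x4, takes a point from world to camera coordinates). Camera axes: x right, y up, looking along -z (the intrinsics and any distortion apply to the point x, -y, -z); pixel columns grow to the right and rows downward; lengths in m; the calibration is good to about 2 mm. The wrist camera is an equidistant fisheye: a pixel r from the principal point sees the ray r / f radians off the axis. A picture is of the moment at which its call begins. There is no depth.
- manip.sign_off(): hands the job in, once; it reports no verdict.
The state is a dict: "time_s": time; "qpos": joint angles; "qvel": joint speeds; "joint_efforts": joint torques, N m; "eef_pos": TCP position; "tool_rot": TCP orientation; "contact_force": force on the tool from outside, world axes, zero at the start; "torque": the same for the moment, N m; "finger_gap": finger opening in m.
Only numpy, scipy, OpenCV 4.12 (cv2) and the standard library are available. Lean on these libraries where they do the work, as an engineer would, in place of code of your own. Each camera call takes 0.05 s, during which the arm holds its last target.

## Working session

There is one attempt and no reset: what is moved stays moved. The work goes in short steps, Python scripts to look and compute and a tool call to move; the robot and the scene stay as the last step left them, time stands still between calls to the robot, and variables do not carry over. Pictures are saved under pics/ and viewed, and the job is handed in when it is done.

Besides the shell and the picture viewer there is one more tool, called by a JSON object that holds its "api" and its "payload", one argument or row to a line. play_rows: Moves the arm, as the interface text tells. Its arguments: {"type":"object","properties":{"commands":{"type":"array","items":{"type":"object","properties":{"xyz":{"type":"array","items":{"type":"number"}},"turn":{"type":"number"},"grip":{"type":"number"}}}},"squeeze":{"type":"number"}},"required":["commands"]}

```bash
ls; mkdir -p pics
python3 - <<'E'
from bench import manip
import cv2
s=manip.read_state();print(s)
import pickle
for n in ["side","top","wrist"]:
    c=manip.capture(n);cv2.imwrite(f"pics/{n}0.png",c["image"][:,:,::-1]);pickle.dump(c,open(f"{n}0.pkl","wb"))
    print(n,c["camera_matrix"],c["world_to_cam"],[k for k in c])
E
```

```text
pics
{'time_s': 0.0, 'qpos': array([ 1.18859205e+00,  2.77156449e-01, -2.78870815e-02,  1.26799285e+00,
       -1.31645756e-05,  1.46742594e+00]), 'qvel': array([ 0.00063076, -0.00048266, -0.00172668, -0.00116539,  0.00114724,
       -0.00051725]), 'joint_efforts': array([-1.40024418e-03, -4.45508909e+01,  2.95204765e+01,  1.63988007e-02,
       -7.46858268e-05, -1.61533490e-05]), 'eef_pos': array([0.1717257 , 0.60013673, 0.23014221]), 'tool_rot': array([-0.43650041, -3.11058788,  0.00341988]), 'contact_force': array([ 1.84023704, -0.66714559, -0.65638048]), 'torque': array([ 0.03563063,  0.02449711, -0.02260295]), 'finger_gap': 0.0855798384859353}
side [[544.87873817   0.         325.37601646]
 [  0.         544.87873817 233.20559821]
 [  0.           0.           1.        ]] [[-0.94492423 -0.32697346 -0.01437185  0.46773401]
 [ 0.15528643 -0.48655311  0.85973961 -0.20457396]
 [-0.2881047   0.81015704  0.51053037 -0.74485141]
 [ 0.          0.          0.          1.        ]] ['image', 'camera_matrix', 'world_to_cam']
top [[594.70195248   0.         329.34164442]
 [  0.         594.70195248 231.50113585]
 [  0.           0.           1.        ]] [[-0.02086864 -0.99977681  0.00329041 -0.09696135]
 [ 0.99087431 -0.02024424  0.13326016 -0.52861942]
 [-0.1331638   0.00604134  0.99107563 -1.08758007]
 [ 0.          0.          0.          1.        ]] ['image', 'camera_matrix', 'world_to_cam']
wrist [[371.64829954   0.         317.96004654]
 [  0.         371.64829954 240.95716728]
 [  0.           0.           1.        ]] [[ 0.27580556  0.96121101 -0.00216508 -0.62299954]
 [-0.92405213  0.26452177 -0.27596357  0.03556392]
 [-0.26468651  0.07811293  0.96116566 -0.37844433]
 [ 0.          0.          0.          1.        ]] ['image', 'camera_matrix', 'world_to_cam']
```

View pics/top0.png

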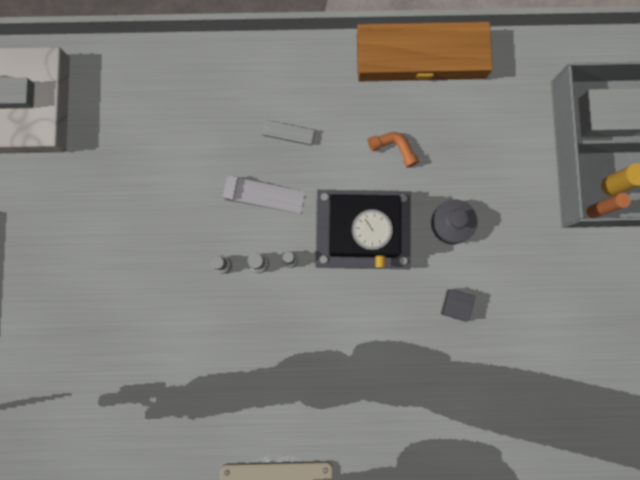

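View pics/side0.png

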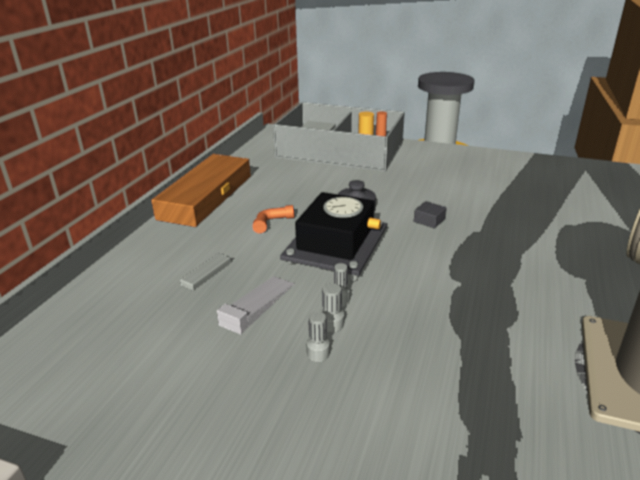

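View pics/wrist0.png

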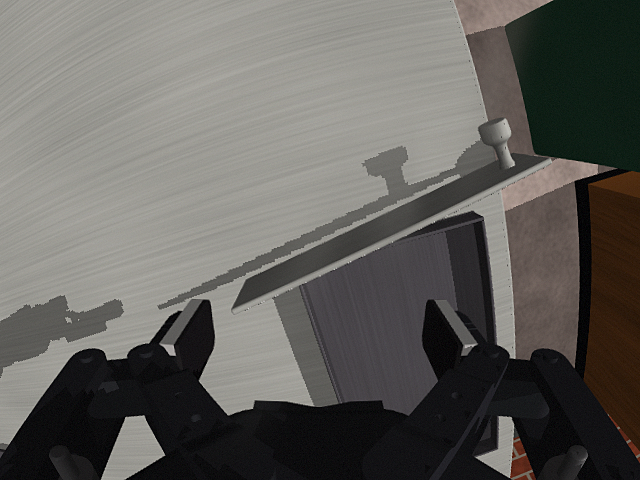

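The top view shows the wedge from its heel at (230,188) to its thin end at (302,201). The short foot's corner, far left, is at about (323,196), and the plugs stand below the wedge at rows of about 260. Next I measure them.

```bash
cat > h.py <<'E'
import numpy as np,cv2,pickle
def ray(c,u,v):
    K=c["camera_matrix"];T=c["world_to_cam"];R=T[:3,:3];t=T[:3,3]
    d=np.array([(u-K[0,2])/K[0,0],-(v-K[1,2])/K[1,1],-1.0])
    return -R.T@t, R.T@d
def onz(c,u,v,z):
    o,d=ray(c,u,v);return o+d*(z-o[2])/d[2]
def proj(c,P):
    K=c["camera_matrix"];T=c["world_to_cam"];p=T[:3,:3]@np.asarray(P,float)+T[:3,3]
    return np.array([K[0,0]*p[0]/-p[2]+K[0,2],K[1,1]*-p[1]/-p[2]+K[1,2]])
E
python3 - <<'E'
import cv2
a=cv2.imread("pics/top0.png")
cv2.imwrite("pics/topz.png",cv2.resize(a[165:285,210:420],None,fx=3.8,fy=3.8,interpolation=cv2.INTER_CUBIC))
a=cv2.imread("pics/side0.png")
cv2.imwrite("pics/sidez.png",cv2.resize(a[185:345,205:405],None,fx=3.7,fy=3.7,interpolation=cv2.INTER_CUBIC))
E
```

```text
(no output)
```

View pics/topz.png

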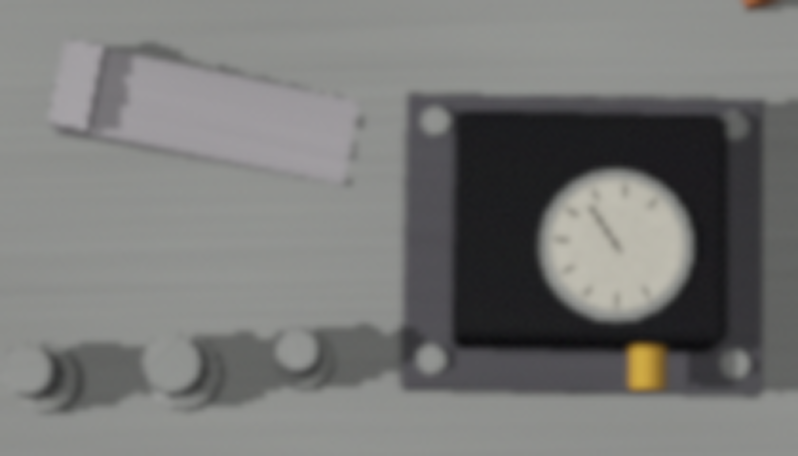

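View pics/sidez.png

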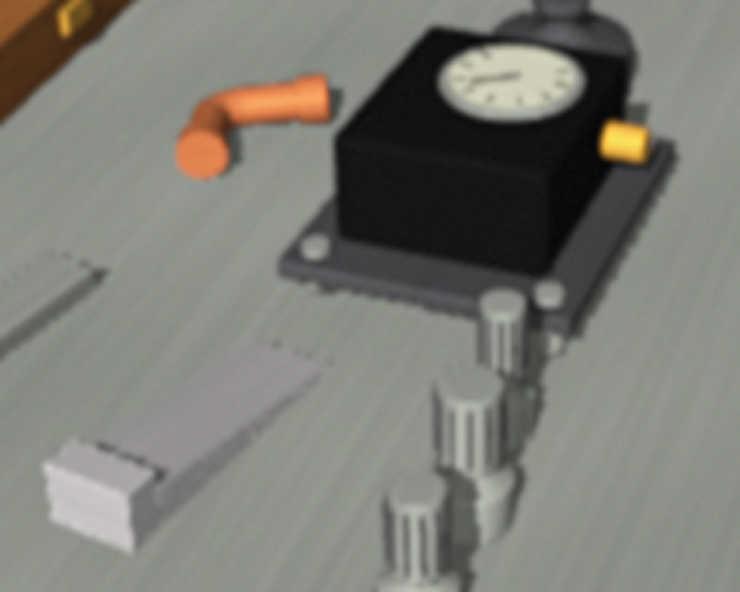

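Run:
```python
from h import *
t=pickle.load(open("top0.pkl","rb"));s=pickle.load(open("side0.pkl","rb"))
Z=lambda U,V,z:onz(t,(U+.5)/3.8-.5+210,(V+.5)/3.8-.5+165,z)
S=lambda U,V,z:onz(s,(U+.5)/3.7-.5+205,(V+.5)/3.7-.5+185,z)
np.set_printoptions(precision=4,suppress=True)
print("bolts",*[Z(u,v,.034) for u,v in[(436,121),(736,124),(430,360),(736,363)]])
print("boltsS",*[S(u,v,.034) for u,v in[(316,247),(548,294)]])
print("plate",*[Z(u,v,.032) for u,v in[(410,94),(763,100),(403,388),(760,394)]])
print("box",*[Z(u,v,.092) for u,v in[(457,113),(727,116),(455,345),(724,346)]])
print("boxS",*[S(u,v,.092) for u,v in[(436,30),(632,70),(337,135),(553,175)]])
print("heel top",*[Z(u,v,.030) for u,v in[(65,39),(104,45),(50,125),(92,133)]])
print("heel topS",*[S(u,v,.030) for u,v in[(45,465),(75,440),(135,490),(170,480)]])
print("heelbotS",*[S(u,v,0) for u,v in[(55,522),(133,550)]])
print("tip",*[Z(u,v,.002) for u,v in[(358,103),(346,184)]])
print("tipS",*[S(u,v,.002) for u,v in[(258,343),(328,366)]])
for n,u,v in[("p0",298,348),("p1",175,360),("p2",30,370)]: print(n,Z(u,v,.07))
```

```text
bolts [ 0.5943 -0.0998  0.034 ] [ 0.5897 -0.2503  0.034 ] [ 0.4741 -0.0945  0.034 ] [ 0.4695 -0.2458  0.034 ]
boltsS [ 0.5973 -0.1023  0.034 ] [ 0.4781 -0.0977  0.034 ]
plate [ 0.6087 -0.087   0.032 ] [ 0.6021 -0.2646  0.032 ] [ 0.4607 -0.0808  0.032 ] [ 0.4541 -0.2573  0.032 ]
box [ 0.5866 -0.1099  0.092 ] [ 0.5826 -0.2384  0.092 ] [ 0.4759 -0.1067  0.092 ] [ 0.4728 -0.2329  0.092 ]
boxS [ 0.5804 -0.2336  0.092 ] [ 0.4715 -0.2207  0.092 ] [ 0.5883 -0.1139  0.092 ] [ 0.4798 -0.1092  0.092 ]
heel top [0.641  0.0869 0.03  ] [0.6375 0.0672 0.03  ] [0.5969 0.0944 0.03  ] [0.5924 0.0733 0.03  ]
heel topS [0.6439 0.0843 0.03  ] [0.64   0.0653 0.03  ] [0.6004 0.0873 0.03  ] [0.5895 0.0769 0.03  ]
heelbotS [0.6426 0.0851 0.    ] [0.6027 0.0908 0.    ]
tip [ 0.6108 -0.0597  0.002 ] [ 0.5685 -0.0529  0.002 ]
tipS [ 0.6118 -0.0603  0.002 ] [ 0.5728 -0.0533  0.002 ]
p0 [ 0.4781 -0.0316  0.07  ]
p1 [0.4735 0.0273 0.07  ]
p2 [0.4701 0.0966 0.07  ]
```

Both views agree within 3 mm. The short foot is at about (0.595, -0.101). The wedge's heel is at (0.620, 0.089) and its tip at (0.590, -0.056), aimed about 13 mm off the foot. I'll close the fingers and go behind the heel, with the face turned so the push steers the wedge towards the foot.

{"api": "play_rows", "payload": {
  "commands": [
    {"xyz": [22.5,-24,-4],"turn": 0.009,"grip": 0},
    {"xyz": [22.5,-24,-4],"turn": 0.009,"grip": 0},
    {"xyz": [22.5,-24,-4],"turn": 0.009,"grip": 0},
    {"xyz": [22.5,-24,-4],"turn": 0.009,"grip": 0},
    {"xyz": [22.5,-24,-4],"turn": 0.009,"grip": 0},
    {"xyz": [22.5,-24,-4],"turn": 0.009,"grip": 0},
    {"xyz": [22.5,-24,-4],"turn": 0.009,"grip": 0},
    {"xyz": [22.5,-24,-4],"turn": 0.009,"grip": 0},
    {"xyz": [22.5,-24,-4],"turn": 0.009,"grip": 0},
    {"xyz": [22.5,-24,-4],"turn": 0.009,"grip": 0},
    {"xyz": [22.5,-24,-4],"turn": 0.009,"grip": 0},
    {"xyz": [22.5,-24,-4],"turn": 0.009,"grip": 0},
    {"xyz": [22.5,-24,-4],"turn": 0.009,"grip": 0},
    {"xyz": [22.5,-24,-4],"turn": 0.009,"grip": 0},
    {"xyz": [22.5,-24,-4],"turn": 0.009,"grip": 0},
    {"xyz": [22.5,-24,-4],"turn": 0.009,"grip": 0},
    {"xyz": [22.5,-24,-4],"turn": 0.009,"grip": 0},
    {"xyz": [22.5,-24,-4],"turn": 0.009,"grip": 0},
    {"xyz": [22.5,-24,-4],"turn": 0.009,"grip": 0},
    {"xyz": [22.5,-24,-4],"turn": 0.009,"grip": 0}
  ]
}}

```text
time_s: 1.82
eef_pos: [0.6226, 0.1195, 0.1507]
tool_rot: [-0.155, -3.137, 0.0]
contact_force: [-0.2, 1.0, 0.1]
finger_gap: -0.0
```

{"api": "play_rows", "payload": {
  "commands": [
    {"xyz": [0,0,0],"turn": 0,"grip": 0},
    {"xyz": [0,0,0],"turn": 0,"grip": 0},
    {"xyz": [0,0,0],"turn": 0,"grip": 0}
  ]
}}

```text
time_s: 2.07
eef_pos: [0.6213, 0.1209, 0.1508]
tool_rot: [-0.156, -3.136, -0.0]
contact_force: [-0.6, 0.4, 0.1]
finger_gap: 0.0002
```

```bash
cat >> h.py <<'E'
def snap(n,cams=("top","side")):
    from bench import manip
    for c in cams:
        k=manip.capture(c);cv2.imwrite(f"pics/{c}{n}.png",k["image"][:,:,::-1]);pickle.dump(k,open(f"{c}{n}.pkl","wb"))
    st=manip.read_state()
    np.set_printoptions(precision=4,suppress=True)
    from scipy.spatial.transform import Rotation as R
    y=R.from_rotvec(st["tool_rot"]).as_matrix()
    print(st["time_s"],st["eef_pos"],st["contact_force"],st["finger_gap"],"\n",y)
E
python3 -c "
from h import *
snap(1,('top','side','wrist'))"
```

```text
2.2167 [0.6211 0.1218 0.1514] [-0.3875  0.7003 -0.12  ] -0.00014196453314913734 
 [[-0.9953  0.0972 -0.0005]
 [ 0.0972  0.9953  0.0001]
 [ 0.0005  0.0001 -1.    ]]
```

View pics/wrist1.png

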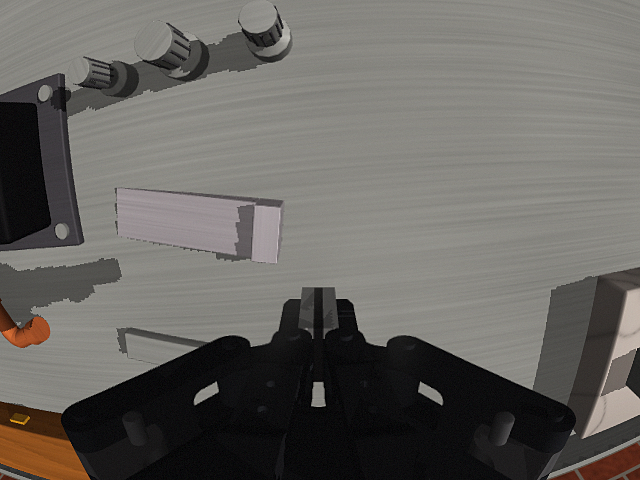

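View pics/side1.png

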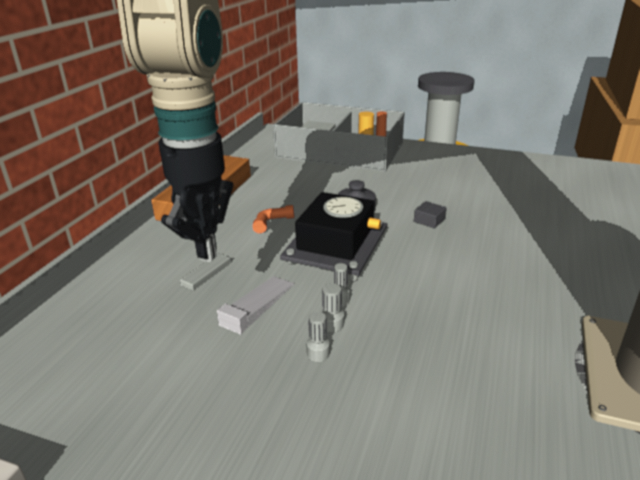

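{"api": "play_rows", "payload": {
  "commands": [
    {"xyz": [0,0,-20]},
    {"xyz": [0,0,-20]},
    {"xyz": [0,0,-20]},
    {"xyz": [0,0,-20]},
    {"xyz": [0,0,-20]},
    {"xyz": [0,0,-20]},
    {"xyz": [0,0,-12]},
    {"xyz": [0,0,-6]},
    {"xyz": [0,0,0]},
    {"xyz": [0,0,0]}
  ]
}}

```text
$.commands[0]: bad value
```

```bash
python3 -c "
from h import *
snap(2,('top','side'))
a=cv2.imread('pics/top2.png')[165:285,200:410];b=cv2.imread('pics/side2.png')[185:345,185:395]
f=lambda x:cv2.resize(x,None,fx=3.6,fy=3.6,interpolation=2)
cv2.imwrite('pics/t2z.png',f(a));cv2.imwrite('pics/s2z.png',f(b))"
```

```text
2.3167 [0.6214 0.1218 0.1516] [ 0.9234 -0.2204 -0.1722] 1.777600819347232e-05 
 [[-0.9953  0.0971  0.0001]
 [ 0.0971  0.9953  0.0001]
 [-0.0001  0.0001 -1.    ]]
```

View pics/s2z.png

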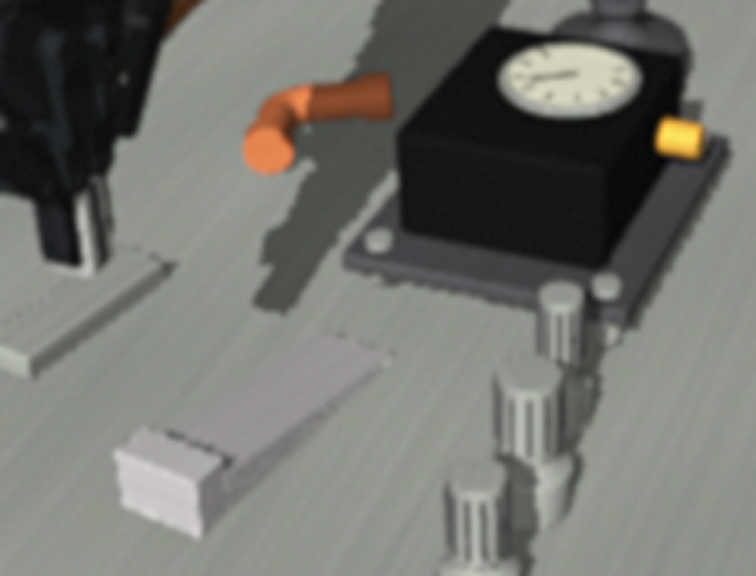

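The rows need all their fields. Nothing has moved, and the view shows the fingers still high above the bench.

{"api": "play_rows", "payload": {
  "commands": [
    {"xyz": [0,0,-20],"turn": 0,"grip": 0},
    {"xyz": [0,0,-20],"turn": 0,"grip": 0},
    {"xyz": [0,0,-20],"turn": 0,"grip": 0},
    {"xyz": [0,0,-20],"turn": 0,"grip": 0},
    {"xyz": [0,0,-20],"turn": 0,"grip": 0},
    {"xyz": [0,0,-20],"turn": 0,"grip": 0},
    {"xyz": [0,0,-12],"turn": 0,"grip": 0},
    {"xyz": [0,0,-6],"turn": 0,"grip": 0},
    {"xyz": [0,0,0],"turn": 0,"grip": 0},
    {"xyz": [0,0,0],"turn": 0,"grip": 0}
  ]
}}

```text
time_s: 3.15
eef_pos: [0.6223, 0.1211, 0.0139]
tool_rot: [0.154, 3.137, 0.0]
contact_force: [0.3, -0.3, -0.7]
finger_gap: 0.0001
```

```bash
python3 -c "
from h import *
snap(3,('top','side'))
a=cv2.imread('pics/top3.png')[165:285,200:410];b=cv2.imread('pics/side3.png')[185:345,185:395]
f=lambda x:cv2.resize(x,None,fx=3.6,fy=3.6,interpolation=2)
cv2.imwrite('pics/t3z.png',f(a));cv2.imwrite('pics/s3z.png',f(b))"
```

```text
3.25 [0.6233 0.1211 0.0148] [ 0.036   1.0762 -0.0619] -8.685767285792351e-05 
 [[-0.9951  0.0985  0.0027]
 [ 0.0985  0.9951  0.0002]
 [-0.0026  0.0005 -1.    ]]
```

View pics/s3z.png

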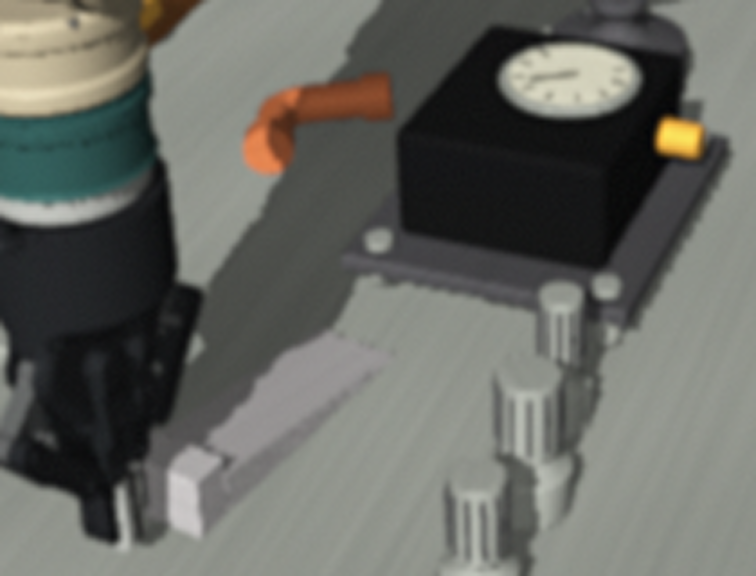

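View pics/t3z.png

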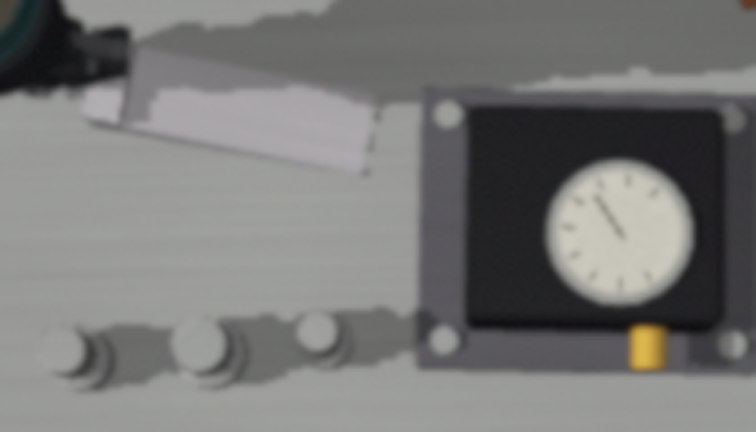

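The fingers now stand behind the heel, clear of it and low. I push 50 mm along the face normal, stopping short of the foot.

{"api": "play_rows", "payload": {
  "commands": [
    {"xyz": [-2,-3,-1],"turn": 0,"grip": 0},
    {"xyz": [-0.3,-3,0],"turn": 0,"grip": 0},
    {"xyz": [-0.3,-3,0],"turn": 0,"grip": 0},
    {"xyz": [-0.3,-3,0],"turn": 0,"grip": 0},
    {"xyz": [-0.3,-3,0],"turn": 0,"grip": 0},
    {"xyz": [-0.3,-3,0],"turn": 0,"grip": 0},
    {"xyz": [-0.3,-3,0],"turn": 0,"grip": 0},
    {"xyz": [-0.3,-3,0],"turn": 0,"grip": 0},
    {"xyz": [-0.3,-3,0],"turn": 0,"grip": 0},
    {"xyz": [-0.3,-3,0],"turn": 0,"grip": 0},
    {"xyz": [-0.3,-3,0],"turn": 0,"grip": 0},
    {"xyz": [-0.3,-3,0],"turn": 0,"grip": 0},
    {"xyz": [-0.3,-3,0],"turn": 0,"grip": 0},
    {"xyz": [-0.3,-3,0],"turn": 0,"grip": 0},
    {"xyz": [-0.3,-3,0],"turn": 0,"grip": 0},
    {"xyz": [0,0,0],"turn": 0,"grip": 0},
    {"xyz": [0,0,0],"turn": 0,"grip": 0}
  ]
}}

```text
time_s: 4.67
eef_pos: [0.6155, 0.0751, 0.012]
tool_rot: [-0.156, -3.137, 0.002]
contact_force: [0.3, -0.7, -0.4]
finger_gap: -0.0
```

```bash
python3 -c "
from h import *
snap(4,('top','side'))
a=cv2.imread('pics/top4.png')[165:285,210:420];b=cv2.imread('pics/side4.png')[185:345,205:405]
f=lambda x,k:cv2.resize(x,None,fx=k,fy=k,interpolation=2)
cv2.imwrite('pics/t4z.png',f(a,3.8));cv2.imwrite('pics/s4z.png',f(b,3.7))"
```

```text
4.7667 [0.6153 0.0753 0.0119] [0.2729 0.3913 0.0214] 0.00038153220936147566 
 [[-0.9951  0.0989 -0.001 ]
 [ 0.0989  0.9951 -0.0011]
 [ 0.0009 -0.0012 -1.    ]]
```

View pics/s4z.png

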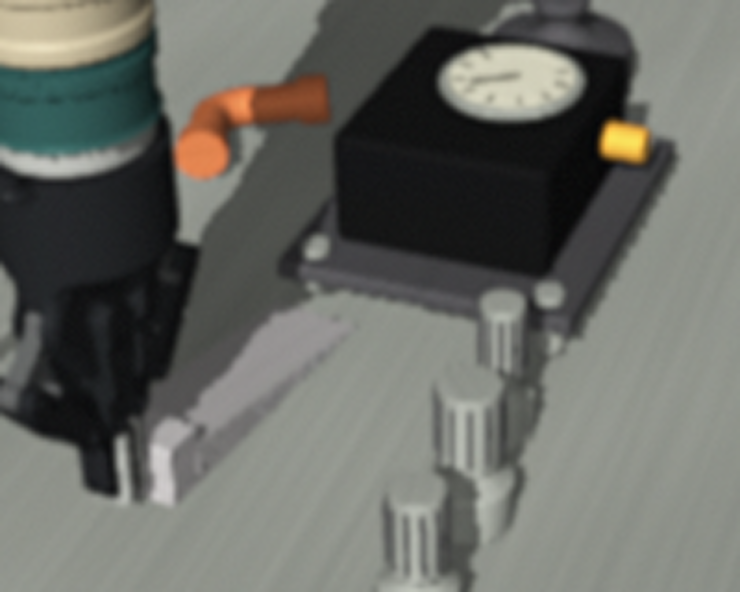

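View pics/t4z.png

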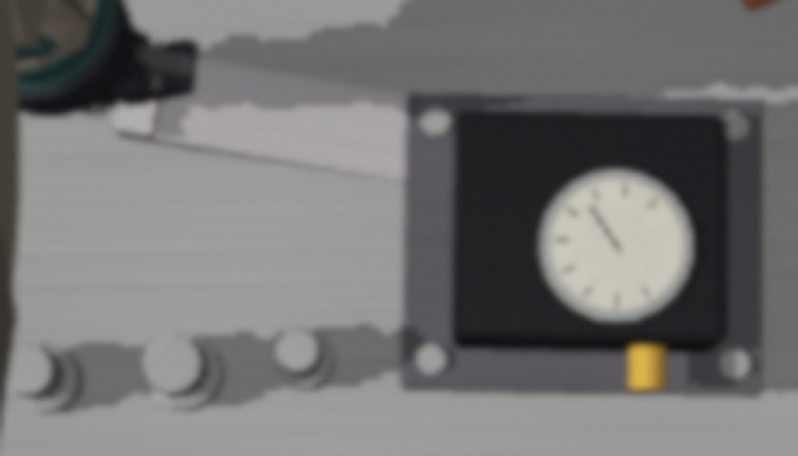

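Run:
```python
from h import *
t=pickle.load(open("top4.pkl","rb"));s=pickle.load(open("side4.pkl","rb"))
Z=lambda U,V,z:onz(t,(U+.5)/3.8-.5+210,(V+.5)/3.8-.5+165,z)
S=lambda U,V,z:onz(s,(U+.5)/3.7-.5+205,(V+.5)/3.7-.5+185,z)
print(ray(t,320,240)[0])
a=Z(115,131,.03);b=Z(153,138,.03);c=Z(400,180,.004);print(a,b,c,(a-c)[0]/(a-c)[1])
print("side heel back near top",S(178,455,.03),"bot",S(170,502,0),"tip near",S(352,320,.002),"heel back far bot?",S(150,497,0))
```

```text
[ 0.37694566 -0.10107077  1.14863705]
[0.59319209 0.06170375 0.03      ] [0.58922809 0.04261725 0.03      ] [ 0.56968889 -0.08067616  0.004     ] 0.16507384835469704
side heel back near top [0.59355482 0.06088131 0.03      ] bot [0.60156591 0.05781926 0.        ] tip near [ 0.57587514 -0.09232035  0.002     ] heel back far bot? [0.61130937 0.05748355 0.        ]
```

The wedge is now pointing within about 4 mm of the foot, with about 60 mm left to go. I continue 45 mm, then feel the way.

{"api": "play_rows", "payload": {
  "commands": [
    {"xyz": [-0.3,-3,0],"turn": 0,"grip": 0},
    {"xyz": [-0.3,-3,0],"turn": 0,"grip": 0},
    {"xyz": [-0.3,-3,0],"turn": 0,"grip": 0},
    {"xyz": [-0.3,-3,0],"turn": 0,"grip": 0},
    {"xyz": [-0.3,-3,0],"turn": 0,"grip": 0},
    {"xyz": [-0.3,-3,0],"turn": 0,"grip": 0},
    {"xyz": [-0.3,-3,0],"turn": 0,"grip": 0},
    {"xyz": [-0.3,-3,0],"turn": 0,"grip": 0},
    {"xyz": [-0.3,-3,0],"turn": 0,"grip": 0},
    {"xyz": [-0.3,-3,0],"turn": 0,"grip": 0},
    {"xyz": [-0.3,-3,0],"turn": 0,"grip": 0},
    {"xyz": [-0.3,-3,0],"turn": 0,"grip": 0},
    {"xyz": [-0.3,-3,0],"turn": 0,"grip": 0},
    {"xyz": [-0.3,-3,0],"turn": 0,"grip": 0},
    {"xyz": [-0.3,-3,0],"turn": 0,"grip": 0}
  ]
}}

```text
time_s: 6.02
eef_pos: [0.6113, 0.0305, 0.0123]
tool_rot: [0.155, 3.138, 0.0]
contact_force: [0.1, 1.2, -0.2]
finger_gap: 0.0003
```

```bash
python3 -c "
from h import *
snap(5,('top','side'))
a=cv2.imread('pics/top5.png')[165:285,210:420];b=cv2.imread('pics/side5.png')[185:345,205:405]
f=lambda x,k:cv2.resize(x,None,fx=k,fy=k,interpolation=2)
cv2.imwrite('pics/t5z.png',f(a,3.8));cv2.imwrite('pics/s5z.png',f(b,3.7))"
```

```text
6.1167 [0.6113 0.0302 0.0124] [ 0.0495 -0.8532  0.2542] -2.6064592426755137e-05 
 [[-0.9951  0.0992 -0.    ]
 [ 0.0992  0.9951 -0.0007]
 [-0.     -0.0007 -1.    ]]
```

View pics/s5z.png

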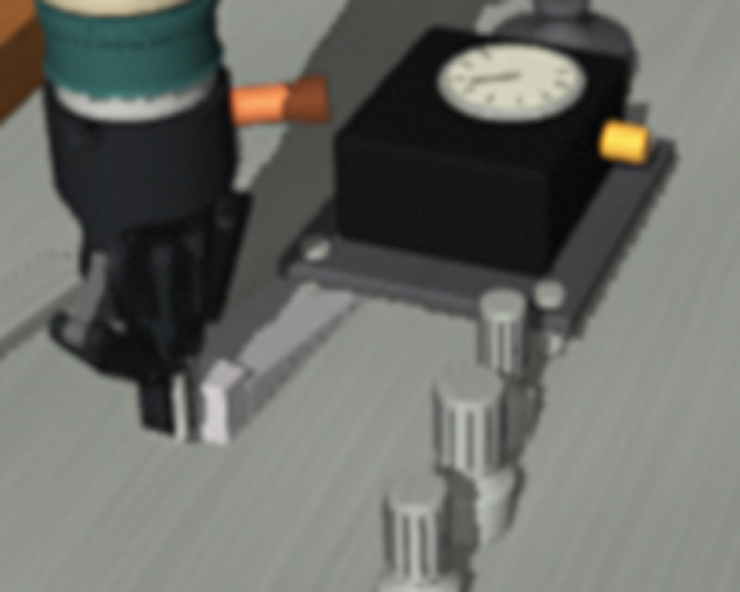

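View pics/t5z.png

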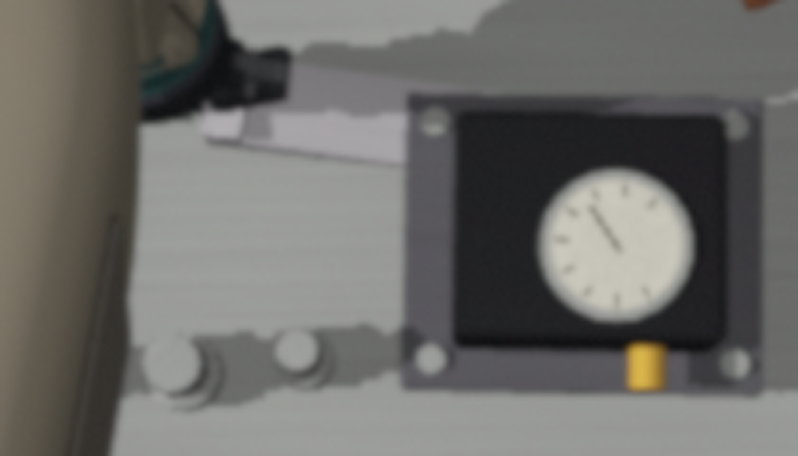

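Run:
```python
from h import *
t=pickle.load(open("top5.pkl","rb"));s=pickle.load(open("side5.pkl","rb"))
Z=lambda U,V,z:onz(t,(U+.5)/3.8-.5+210,(V+.5)/3.8-.5+165,z)
S=lambda U,V,z:onz(s,(U+.5)/3.7-.5+205,(V+.5)/3.7-.5+185,z)
a=Z(203,138,.03);b=Z(240,143,.03);c=Z(400,164,.0125);print(a,b,c,(a-c)[0]/(a-c)[1])
for th in (.1,.12,.15):
    d=np.array([-np.sin(th),-np.cos(th)]);n=np.array([np.cos(th),-np.sin(th)])
    o=a[:2]+.022*n; f=np.array([.595,-.101])-o; print(th,"heel mid",o,"along",f@d-.099,"lat",f@n)
```

```text
[0.58871921 0.01749621 0.03      ] [ 0.58578912 -0.00107481  0.03      ] [ 0.57652566 -0.08097342  0.0125    ] 0.12383051847745245
0.1 heel mid [0.6106093  0.01529987] along 0.018277185391690223 lat -0.003920704482504187
0.12 heel mid [0.610561   0.01486254] along 0.017892168931344682 lat -0.0015789328797000276
0.15 heel mid [0.61047217 0.01420857] along 0.017227031277375793 lat 0.001918117406136513
```

{"api": "play_rows", "payload": {
  "commands": [
    {"xyz": [-0.2,-2,0],"turn": 0,"grip": 0},
    {"xyz": [-0.2,-2,0],"turn": 0,"grip": 0},
    {"xyz": [-0.2,-2,0],"turn": 0,"grip": 0},
    {"xyz": [-0.2,-2,0],"turn": 0,"grip": 0},
    {"xyz": [0,0,0],"turn": 0,"grip": 0},
    {"xyz": [0,0,0],"turn": 0,"grip": 0}
  ]
}}

```text
time_s: 6.62
eef_pos: [0.6105, 0.0225, 0.0124]
tool_rot: [0.156, 3.138, -0.001]
contact_force: [-0.0, 1.0, -0.2]
finger_gap: -0.0003
```

The heading is about 0.12 rad and the foot is laterally centred within 2 mm, with about 10 mm left. From here I creep.

{"api": "play_rows", "payload": {
  "commands": [
    {"xyz": [-0.1,-1,0],"turn": 0,"grip": 0},
    {"xyz": [-0.1,-1,0],"turn": 0,"grip": 0},
    {"xyz": [-0.1,-1,0],"turn": 0,"grip": 0},
    {"xyz": [-0.1,-1,0],"turn": 0,"grip": 0}
  ]
}}

```text
time_s: 6.95
eef_pos: [0.6102, 0.0193, 0.0124]
tool_rot: [0.155, 3.138, 0.002]
contact_force: [0.5, 2.3, 0.2]
finger_gap: 0.0001
```

{"api": "play_rows", "payload": {
  "commands": [
    {"xyz": [-0.1,-1,0],"turn": 0,"grip": 0}
  ]
}}

```text
time_s: 7.03
eef_pos: [0.6101, 0.0185, 0.0124]
tool_rot: [0.154, 3.138, 0.003]
contact_force: [0.1, 4.3, 1.2]
finger_gap: -0.0003
```

{"api": "play_rows", "payload": {
  "commands": [
    {"xyz": [-0.1,-1,0],"turn": 0,"grip": 0}
  ]
}}

```text
time_s: 7.12
eef_pos: [0.61, 0.0177, 0.0124]
tool_rot: [0.154, 3.138, 0.003]
contact_force: [-0.3, 4.5, 0.5]
finger_gap: 0.0001
```

{"api": "play_rows", "payload": {
  "commands": [
    {"xyz": [0,0,0],"turn": 0,"grip": 0}
  ]
}}

```text
time_s: 7.2
eef_pos: [0.61, 0.0174, 0.0124]
tool_rot: [0.155, 3.138, 0.002]
contact_force: [-0.4, 4.8, 0.7]
finger_gap: -0.0002
```

{"api": "play_rows", "payload": {
  "commands": [
    {"xyz": [0,0,0],"turn": 0,"grip": 0}
  ]
}}

```text
time_s: 7.28
eef_pos: [0.61, 0.0174, 0.0124]
tool_rot: [0.155, 3.138, 0.002]
contact_force: [0.2, 4.8, 0.8]
finger_gap: 0.0001
```

```bash
python3 -c "
from h import *
snap(6,('top','side'))
a=cv2.imread('pics/top6.png')[165:285,210:420];b=cv2.imread('pics/side6.png')[185:345,205:405]
f=lambda x,k:cv2.resize(x,None,fx=k,fy=k,interpolation=2)
cv2.imwrite('pics/t6z.png',f(a,3.8));cv2.imwrite('pics/s6z.png',f(b,3.7))"
```

```text
7.3833 [0.61   0.0173 0.0124] [0.6067 5.289  0.2107] -0.00016843833490923433 
 [[-0.9952  0.0983  0.0002]
 [ 0.0983  0.9952  0.0009]
 [-0.0001  0.0009 -1.    ]]
```

View pics/t6z.png

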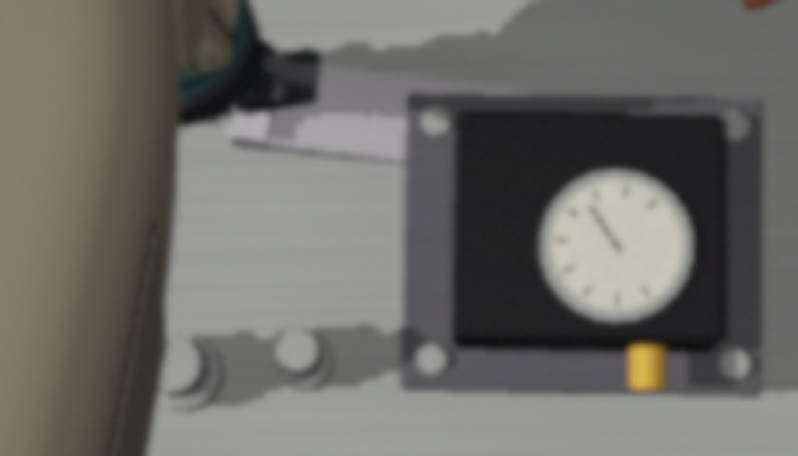

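The force stands at about 5 N when at rest, against about 1 N while sliding, and the housing hasn't moved (screws at the same pixels). I edge on to about 5 N above sliding.

{"api": "play_rows", "payload": {
  "commands": [
    {"xyz": [-0.05,-0.5,0],"turn": 0,"grip": 0}
  ]
}}

```text
time_s: 7.47
eef_pos: [0.6099, 0.017, 0.0124]
tool_rot: [0.154, 3.138, 0.002]
contact_force: [0.2, 5.6, 0.5]
finger_gap: -0.0001
```

{"api": "play_rows", "payload": {
  "commands": [
    {"xyz": [0,0,0],"turn": 0,"grip": 0}
  ]
}}

```text
time_s: 7.55
eef_pos: [0.6099, 0.0169, 0.0124]
tool_rot: [0.155, 3.138, 0.002]
contact_force: [0.0, 5.2, 1.6]
finger_gap: -0.0001
```

{"api": "play_rows", "payload": {
  "commands": [
    {"xyz": [-0.05,-0.5,0],"turn": 0,"grip": 0}
  ]
}}

```text
time_s: 7.63
eef_pos: [0.6099, 0.0167, 0.0124]
tool_rot: [0.154, 3.138, 0.003]
contact_force: [1.0, 6.6, 0.2]
finger_gap: -0.0
```

{"api": "play_rows", "payload": {
  "commands": [
    {"xyz": [0,0,0],"turn": 0,"grip": 0}
  ]
}}

```text
time_s: 7.72
eef_pos: [0.6099, 0.0166, 0.0124]
tool_rot: [0.154, 3.138, 0.003]
contact_force: [0.6, 5.4, 1.0]
finger_gap: -0.0001
```

```bash
python3 -c "
from h import *
snap(7,('top','side'))
b=cv2.imread('pics/side7.png')[185:345,205:405]
f=lambda x,k:cv2.resize(x,None,fx=k,fy=k,interpolation=2)
cv2.imwrite('pics/s7z.png',f(b,3.7))
for c in('top','side'):
  p,q=[cv2.imread(f'pics/{c}{i}.png').astype(float) for i in (5,7)]
  m=np.s_[190:268,350:415] if c=='top' else np.s_[195:250,320:390]
  print(c,abs(p[m]-q[m]).mean(),cv2.phaseCorrelate(p[m].mean(2),q[m].mean(2)))
"
```

```text
7.8167 [0.6099 0.0166 0.0124] [1.1236 5.4526 1.2512] 6.613449887832865e-05 
 [[-0.9952  0.0981  0.0003]
 [ 0.0981  0.9952  0.0015]
 [-0.0001  0.0015 -1.    ]]
top 1.112689020381328 ((0.13856372335565226, 0.08451386812686223), 0.9758445191654619)
side 1.2405194805194806 ((0.030933337696460228, 0.017893488706796745), 1.008590726709842)
```

View pics/s7z.png

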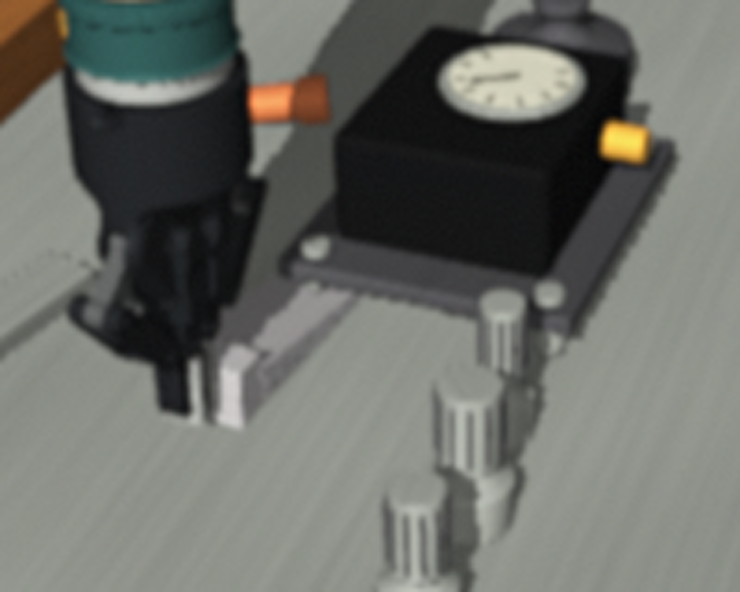

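{"api": "play_rows", "payload": {
  "commands": [
    {"xyz": [-0.05,-0.5,0],"turn": 0,"grip": 0}
  ]
}}

```text
time_s: 7.9
eef_pos: [0.6099, 0.0164, 0.0124]
tool_rot: [0.154, 3.138, 0.003]
contact_force: [0.4, 6.6, 1.9]
finger_gap: 0.0001
```

{"api": "play_rows", "payload": {
  "commands": [
    {"xyz": [0,0,0],"turn": 0,"grip": 0}
  ]
}}

```text
time_s: 7.98
eef_pos: [0.6099, 0.0163, 0.0124]
tool_rot: [0.154, 3.138, 0.003]
contact_force: [0.5, 5.7, 0.4]
finger_gap: 0.0001
```

{"api": "play_rows", "payload": {
  "commands": [
    {"xyz": [0,0,0],"turn": 0,"grip": 0}
  ]
}}

```text
time_s: 8.07
eef_pos: [0.6099, 0.0163, 0.0124]
tool_rot: [0.154, 3.138, 0.003]
contact_force: [0.6, 6.6, 0.8]
finger_gap: -0.0002
```

The wedge is snug: about 6.3 N against a sliding force of about 1 to 1.5 N. I back off, rise and go over the corner.

{"api": "play_rows", "payload": {
  "commands": [
    {"xyz": [0.3,3,0],"turn": 0,"grip": 0},
    {"xyz": [0.8,8,0],"turn": 0,"grip": 0},
    {"xyz": [1.5,15,0],"turn": 0,"grip": 0},
    {"xyz": [0,0,20],"turn": 0,"grip": 0},
    {"xyz": [0,0,35],"turn": 0,"grip": 0},
    {"xyz": [0,0,35],"turn": 0,"grip": 0},
    {"xyz": [0,0,30],"turn": 0,"grip": 0},
    {"xyz": [0,0,0],"turn": 0,"grip": 0},
    {"xyz": [0,0,0],"turn": 0,"grip": 0}
  ]
}}

```text
time_s: 8.82
eef_pos: [0.6146, 0.0419, 0.1351]
tool_rot: [0.154, 3.132, -0.001]
contact_force: [-0.4, 0.4, -0.6]
finger_gap: -0.0002
```

```bash
python3 -c "
from h import *
snap(8,('top','side','wrist'))
a=cv2.imread('pics/top8.png')[165:285,210:420];b=cv2.imread('pics/side8.png')[185:345,205:405]
f=lambda x,k:cv2.resize(x,None,fx=k,fy=k,interpolation=2)
cv2.imwrite('pics/t8z.png',f(a,3.8));cv2.imwrite('pics/s8z.png',f(b,3.7))"
```

```text
8.9667 [0.6109 0.0417 0.1306] [-0.6331 -0.1636 -0.7886] 0.00032157250595533785 
 [[-0.9951  0.0984 -0.0032]
 [ 0.0984  0.9952 -0.0003]
 [ 0.0031 -0.0006 -1.    ]]
```

View pics/s8z.png

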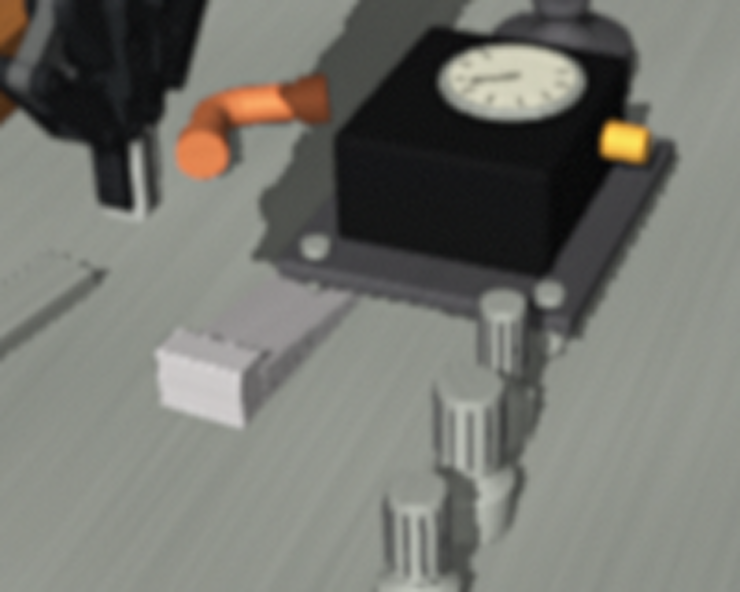

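View pics/wrist8.png

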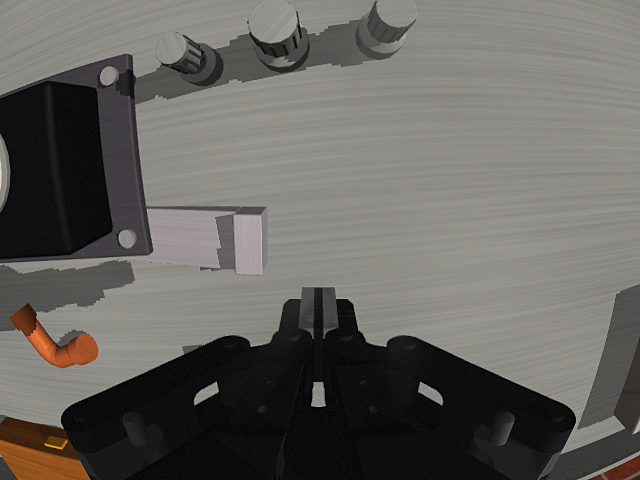

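Run:
```python
from h import *
s=pickle.load(open("side8.pkl","rb"))
np.set_printoptions(precision=4,suppress=True)
S=lambda U,V,z:onz(s,(U+.5)/3.7-.5+205,(V+.5)/3.7-.5+185,z)
for p in[(167,407,0),(243,427,0),(158,352,.03),(247,374,.03)]:print(S(*p))
f=np.array([.5965,-.1023]); a,b=[S(*p)[:2] for p in[(167,407,0),(243,427,0)]]
for th in(.06,.1,.13):
  d=np.array([-np.sin(th),-np.cos(th)]);n=np.array([np.cos(th),-np.sin(th)]);o=(a+b)/2
  print(o,(f-o)@d-.099,(f-o)@n)
```

```text
[ 0.6326 -0.0031  0.    ]
[ 0.593  -0.0003  0.    ]
[ 0.6347 -0.004   0.03  ]
[ 0.5893 -0.0011  0.03  ]
[ 0.6128 -0.0017] 0.002388413116942406 -0.010263543054080055
[ 0.6128 -0.0017] 0.0027177454537646584 -0.006200878179570396
[ 0.6128 -0.0017] 0.0028579743438723465 -0.003147013339307152
```

View pics/t8z.png

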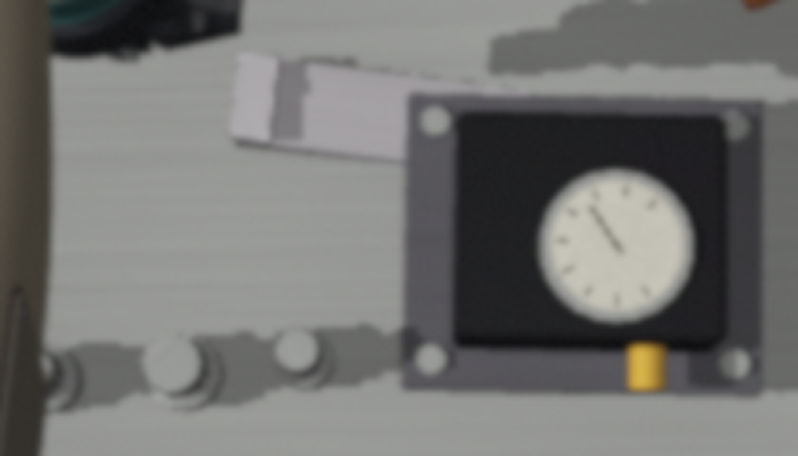

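The wedge is in place and the housing unmoved. The cameras put the foot within about 3 mm of the snug mark, roughly their error. I go over the corner.

{"api": "play_rows", "payload": {
  "commands": [
    {"xyz": [-6,-27.5,0],"turn": 0,"grip": 0},
    {"xyz": [-6,-27.5,0],"turn": 0,"grip": 0},
    {"xyz": [-6,-27.5,0],"turn": 0,"grip": 0},
    {"xyz": [-6,-27.5,0],"turn": 0,"grip": 0},
    {"xyz": [-6,-27.5,0],"turn": 0,"grip": 0},
    {"xyz": [-6,-27.5,0],"turn": 0,"grip": 0},
    {"xyz": [0,0,0],"turn": 0,"grip": 0},
    {"xyz": [0,0,-15],"turn": 0,"grip": 0},
    {"xyz": [0,0,-12],"turn": 0,"grip": 0},
    {"xyz": [0,0,-4],"turn": 0,"grip": 0},
    {"xyz": [0,0,0],"turn": 0,"grip": 0},
    {"xyz": [0,0,0],"turn": 0,"grip": 0}
  ]
}}

```text
time_s: 9.97
eef_pos: [0.5756, -0.1228, 0.1002]
tool_rot: [-0.154, -3.135, -0.001]
contact_force: [0.9, -0.5, 0.5]
finger_gap: 0.0002
```

```bash
python3 -c "
from h import *
snap(9,('top','side','wrist'))
b=cv2.imread('pics/side9.png')[185:345,205:405]
f=lambda x,k:cv2.resize(x,None,fx=k,fy=k,interpolation=2)
cv2.imwrite('pics/s9z.png',f(b,3.7))"
```

```text
10.1167 [ 0.5769 -0.1234  0.1018] [ 0.4448 -1.1022  0.1338] 8.293269215556305e-06 
 [[-0.9952  0.098   0.0009]
 [ 0.098   0.9952 -0.0003]
 [-0.001  -0.0002 -1.    ]]
```

View pics/s9z.png

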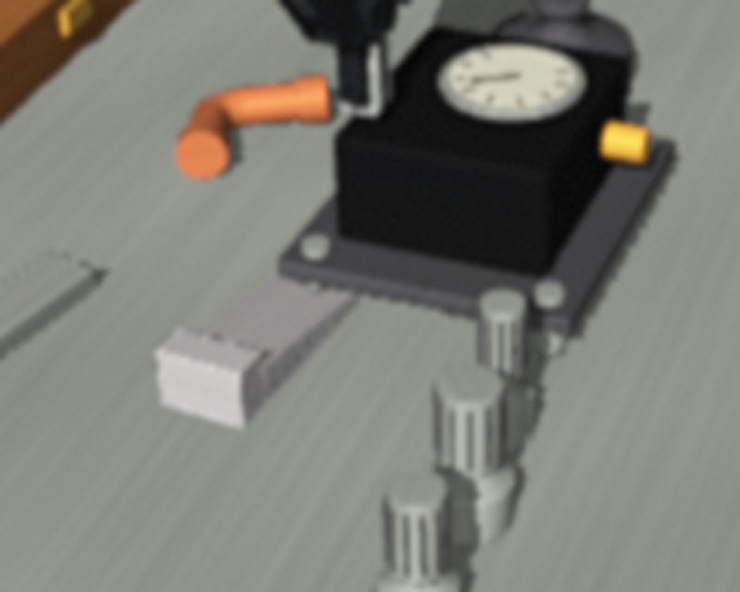

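View pics/wrist9.png

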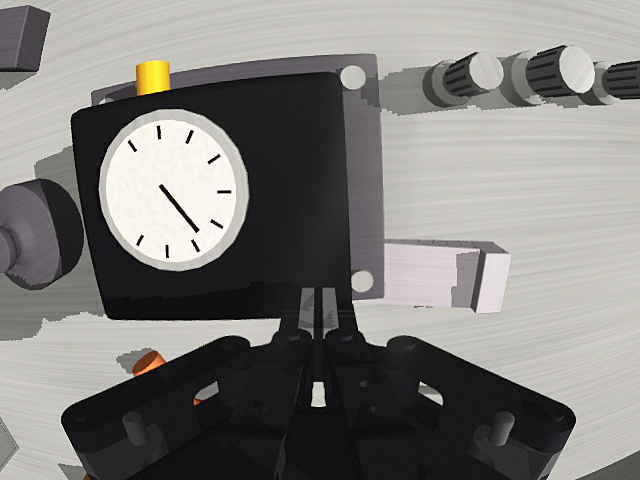

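The fingertips are over the corner, about 8 mm above the top and clear of the dial. I lower them slowly.

{"api": "play_rows", "payload": {
  "commands": [
    {"xyz": [0,0,-2],"turn": 0,"grip": 0},
    {"xyz": [0,0,-2],"turn": 0,"grip": 0},
    {"xyz": [0,0,-1.5],"turn": 0,"grip": 0},
    {"xyz": [0,0,-1],"turn": 0,"grip": 0},
    {"xyz": [0,0,0],"turn": 0,"grip": 0}
  ]
}}

```text
time_s: 10.53
eef_pos: [0.5761, -0.1236, 0.0945]
tool_rot: [-0.155, -3.137, -0.0]
contact_force: [-0.5, -0.1, -0.3]
finger_gap: -0.0001
```

{"api": "play_rows", "payload": {
  "commands": [
    {"xyz": [0,0,-1],"turn": 0,"grip": 0},
    {"xyz": [0,0,0],"turn": 0,"grip": 0}
  ]
}}

```text
time_s: 10.7
eef_pos: [0.5763, -0.1237, 0.0937]
tool_rot: [-0.155, -3.138, -0.0]
contact_force: [0.3, 0.2, -0.7]
finger_gap: -0.0001
```

{"api": "play_rows", "payload": {
  "commands": [
    {"xyz": [0,0,-1],"turn": 0,"grip": 0},
    {"xyz": [0,0,0],"turn": 0,"grip": 0}
  ]
}}

```text
time_s: 10.87
eef_pos: [0.5763, -0.1236, 0.0927]
tool_rot: [-0.155, -3.138, -0.0]
contact_force: [0.5, -0.1, -0.8]
finger_gap: -0.0001
```

{"api": "play_rows", "payload": {
  "commands": [
    {"xyz": [0,0,-1],"turn": 0,"grip": 0},
    {"xyz": [0,0,0],"turn": 0,"grip": 0}
  ]
}}

```text
time_s: 11.03
eef_pos: [0.5763, -0.1236, 0.0916]
tool_rot: [-0.155, -3.138, -0.0]
contact_force: [0.1, -0.3, -0.6]
finger_gap: 0.0004
```

{"api": "play_rows", "payload": {
  "commands": [
    {"xyz": [0,0,-1],"turn": 0,"grip": 0},
    {"xyz": [0,0,0],"turn": 0,"grip": 0}
  ]
}}

```text
time_s: 11.2
eef_pos: [0.5764, -0.1237, 0.0914]
tool_rot: [0.155, 3.138, -0.0]
contact_force: [-1.5, 0.4, 4.0]
finger_gap: -0.0002
```

{"api": "play_rows", "payload": {
  "commands": [
    {"xyz": [0,0,-1],"turn": 0,"grip": 0},
    {"xyz": [0,0,0],"turn": 0,"grip": 0}
  ]
}}

```text
time_s: 11.37
eef_pos: [0.5766, -0.1236, 0.0913]
tool_rot: [0.155, 3.137, -0.0]
contact_force: [-2.9, 1.5, 9.9]
finger_gap: -0.0003
```

{"api": "play_rows", "payload": {
  "commands": [
    {"xyz": [0,0,-1],"turn": 0,"grip": 0},
    {"xyz": [0,0,0],"turn": 0,"grip": 0}
  ]
}}

```text
time_s: 11.53
eef_pos: [0.5766, -0.1237, 0.0912]
tool_rot: [0.155, 3.137, -0.0]
contact_force: [-5.1, 1.8, 12.6]
finger_gap: 0.0005
```

{"api": "play_rows", "payload": {
  "commands": [
    {"xyz": [-0.5,0,-0.5],"turn": 0,"grip": 0},
    {"xyz": [0,0,0],"turn": 0,"grip": 0},
    {"xyz": [0,0,0],"turn": 0,"grip": 0},
    {"xyz": [0,0,0],"turn": 0,"grip": 0},
    {"xyz": [0,0,0],"turn": 0,"grip": 0},
    {"xyz": [0,0,0],"turn": 0,"grip": 0},
    {"xyz": [0,0,0],"turn": 0,"grip": 0},
    {"xyz": [0,0,0],"turn": 0,"grip": 0}
  ]
}}

```text
time_s: 12.2
eef_pos: [0.5766, -0.1236, 0.0912]
tool_rot: [0.155, 3.136, -0.0]
contact_force: [-4.9, 2.7, 14.3]
finger_gap: 0.0001
```

```bash
python3 -c "
from h import *
snap(10,('top','side'))
for c in('top','side'):
  p,q=[cv2.imread(f'pics/{c}{i}.png').astype(float) for i in (9,10)]
  m=np.s_[215:268,350:415] if c=='top' else np.s_[195:250,325:390]
  print(c,abs(p[m]-q[m]).mean(),cv2.phaseCorrelate(p[m].mean(2),q[m].mean(2)))
b=cv2.imread('pics/side10.png')[185:345,205:405]
cv2.imwrite('pics/s10z.png',cv2.resize(b,None,fx=3.7,fy=3.7,interpolation=2))
"
```

```text
12.3 [ 0.5766 -0.1236  0.0912] [-4.2709  1.9125 15.1859] -0.0001453555508060193 
 [[-0.9951  0.0984  0.002 ]
 [ 0.0984  0.9951 -0.0003]
 [-0.002  -0.0001 -1.    ]]
top 1.304015481373972 ((0.12343567720319726, -0.07376664403738076), 1.0042256298130545)
side 1.347132867132867 ((-0.04234510992262841, 0.006833442157130776), 1.0124854016308782)
```

View pics/s10z.png

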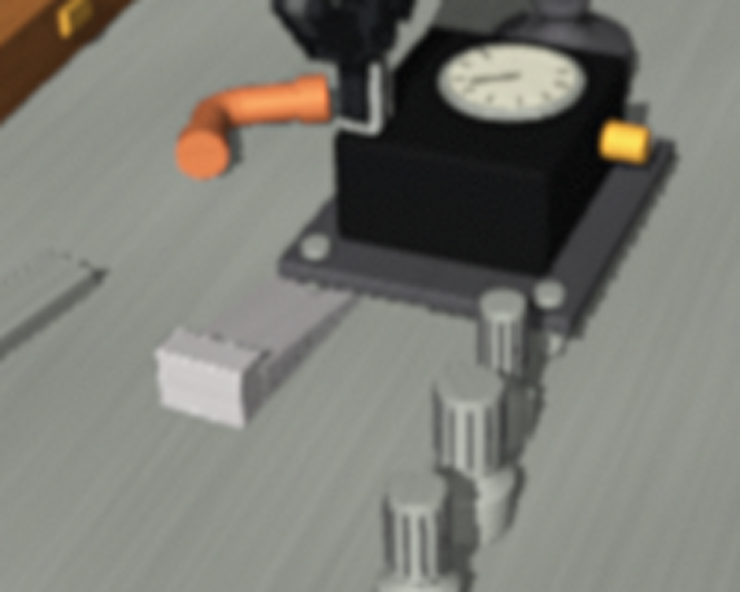

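With about 15 N on the corner it does not sink further than 0.3 mm after touch, and the housing and wedge stand still. I draw clear.

{"api": "play_rows", "payload": {
  "commands": [
    {"xyz": [0,0,2],"turn": 0,"grip": 0},
    {"xyz": [0,0,3],"turn": 0,"grip": 0},
    {"xyz": [0,0,10],"turn": 0,"grip": 0},
    {"xyz": [0,0,25],"turn": 0,"grip": 0},
    {"xyz": [0,0,35],"turn": 0,"grip": 0},
    {"xyz": [0,0,35],"turn": 0,"grip": 0},
    {"xyz": [0,30,15],"turn": 0,"grip": 0},
    {"xyz": [0,35,0],"turn": 0,"grip": 0},
    {"xyz": [0,35,0],"turn": 0,"grip": 0},
    {"xyz": [0,35,0],"turn": 0,"grip": 0},
    {"xyz": [0,35,0],"turn": 0,"grip": 0},
    {"xyz": [0,30,0],"turn": 0,"grip": 0},
    {"xyz": [0,15,0],"turn": 0,"grip": 0},
    {"xyz": [0,0,0],"turn": 0,"grip": 0},
    {"xyz": [0,0,0],"turn": 0,"grip": 0},
    {"xyz": [0,0,0],"turn": 0,"grip": 0}
  ]
}}

```text
time_s: 13.63
eef_pos: [0.5759, 0.0908, 0.2133]
tool_rot: [-0.156, -3.138, 0.001]
contact_force: [0.3, -0.2, 0.9]
finger_gap: 0.0002
```

```bash
python3 -c "
from h import *
snap(11,('top','side'))
for c in('top','side'):
  for r in (0,10):
    p,q=[cv2.imread(f'pics/{c}{i}.png').astype(float) for i in (r,11)]
    m=np.s_[215:268,350:415] if c=='top' else np.s_[195:250,325:390]
    print(c,r,abs(p[m]-q[m]).mean(),cv2.phaseCorrelate(p[m].mean(2),q[m].mean(2)))
cv2.imwrite('pics/fin.png',np.hstack([cv2.imread(f'pics/{c}11.png')[90:340,200:500] if c=='top' else cv2.imread(f'pics/{c}11.png')[130:380,140:460] for c in('top','side')]))
"
```

```text
13.7333 [0.5759 0.0902 0.2133] [0.1068 0.2824 0.4534] 0.0001619786655886384 
 [[-0.995   0.1002 -0.0001]
 [ 0.1002  0.995  -0.0003]
 [ 0.0001 -0.0004 -1.    ]]
top 0 6.048379293662313 ((0.07640193927903027, 0.0835559899091578), 0.9953472253505438)
top 10 12.666666666666666 ((-0.11175900513402581, 0.16212613312542246), 0.760226551994714)
side 0 1.422843822843823 ((0.04426789382677754, 0.008590120434462278), 1.006000854319272)
side 10 1.3802331002331003 ((0.03183164814672779, -0.001848620438909876), 1.003538484566329)
```

View pics/fin.png

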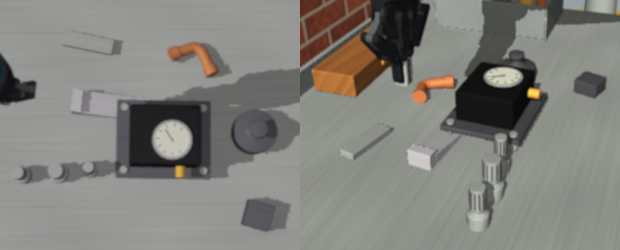

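The final views show the wedge under the short foot, the housing where it started (shift under 0.15 px), every bystander in place and the arm clear.

```bash
python3 -c "
from bench import manip
print(manip.sign_off())"
```

```text
the job is handed in; nothing more can be done
None
```

The wedge is snug under the short foot, the press test showed no rocking, and the job was handed in at about 13.7 s.

- **Wedge:** I pushed it in thin end first with the closed fingers, steering it towards the foot, and stopped at about 6.3 N. Sliding alone took about 1 to 1.5 N.
- **Press test:** I pressed the corner over that foot to about 15 N. The fingertips sank about 0.2 mm between first touch at 4 N and 15 N. I then drew clear.
- **Last checks:** the housing shifted by under 0.15 px from the start, and the other things looked undisturbed in the final pictures.
- **Disagreement:** the cameras put the foot about 2.5 mm short of the wedge's snug mark and about 6 mm off its centreline. The 2.5 mm is roughly their error, so I trusted the force readings and the press test for snugness.
- **Refused call:** one move was refused early on because its rows left out fields. Nothing moved.

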